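# Right the tipped oil can against the chip guard

### The arm

A 6-joint arm with a two-finger parallel gripper is mounted at the origin on the work surface. World frame = base frame: x ahead of the robot, y to its left, z up, the work surface at z = 0. Lengths are in mm, angles in rad, forces in N, time in s.
With the tool pointing down it reaches from about 350 to 875 mm from the base axis. Payload 4.2 kg.
Tool frame: the origin (TCP) lies at the very end of the fingers, on their centre line; the grasp point (between the pads) lies 19 mm behind it (arm.tcp_to_grasp is the x of the grasp point in the tool frame, in mm); x points along the fingers, z is the direction in which the jaws open and shut, and the axes are right-handed (so a half turn about x gives the same grasp; the last joint's range is limited). The gripper opens to 85 mm and grips with 20 to 120 N. Pads are 22 mm wide; open, the fingers measure 114 mm over their backs; the gripper's body (76 mm by 85 mm) begins 54 mm behind the grasp point. The pads swing forward as they close: fully open they stand 13 mm farther back than shut.
Start: joints at [1.447, 0.385, 0.008, 0, -1.194, -0.259], TCP at [233.416, 579.755, 231.312] pointing down, gripper open.
Joint ranges: [-3.14, 3.14], [-1.21, 2.06], [-1.07, 1.41], [-3.16, 2.05], [-2.99, -0.16], [-3.1, 3.1]. Speed limits (rad/s): [2.79, 2.79, 3.14, 3.14, 3.14, 3.14].

### API

Orientations are given as a unit quaternion [x, y, z, w].
In Python, from bench import status, get_image, job, arm gives the robot as it stands.
- The arm moves only by the tool apply_moves, never from a script. Its argument "targets" is text: rows parted by semicolons, each of 5 numbers parted by spaces: the shift along the tool's x, y, z in mm, then the turn about the tool's x in degrees, then the gripper's target within -1 to 1 (shut at 1, half-way at 0, fully open at -1). In form: dx dy dz spin hand; .... A call has 1 to 10 rows; each row is the pose to reach, as a shift and turn from the pose commanded when the call began, along the tool's axes at that moment; what a row does not reach only later rows make up. A row lasts 1/12 s, in which the tool goes at most 41.7 mm and 7.16 degrees, less where a joint would pass 70% of its speed; a pose out of reach is approached as far as the arm can. A call with a gripper value outside its range is refused whole. The fingers move at their own pace and stop on an object; the grip force is fixed at half the most. Time passes only in rows, so rows that repeat a pose let the fingers close. It gives the time, the measured TCP pose, the force and the opening at its end, in the units of the state.
- status.read_state(): the state, without advancing time (a new reading comes with each control period).
- get_image(name): name is "scene" or "top" or "wrist"; returns a dict with "img" (420x560x3 uint8, red, green, blue), "mtx" (3x3 intrinsics, pixels), "world_from_camera" (4x4, takes a point from camera to world coordinates). Camera axes: x right, y down, z forward; pixel columns grow to the right and rows downward; lengths in mm; the calibration is good to about 2 mm. The wrist camera is an equidistant fisheye: a pixel r from the principal point sees the ray r / f radians off the axis. A picture is of the moment at which its call begins. There is no depth.
- job.job_done(): hands the job in, once; it reports no verdict.
The state is a dict: "clock": time; "joints": joint angles; "joint_vel": joint speeds; "joint_efforts": joint torques, N m; "position": TCP position; "ee_rot": TCP orientation; "contact_force": force on the tool from outside, world axes, zero at the start; "wrist_torque": the same for the moment, N m; "gripper_width": finger opening in mm.
Only numpy, scipy, OpenCV 4.12 (cv2) and the standard library are available. Lean on these libraries where they do the work, as an engineer would, in place of code of your own. Each camera call takes 0.05 s, during which the arm holds its last target.

### The job

The tall oblong oil can has tipped over and lies slanting with its top against the sheet-metal chip guard; it is too wide to pick up, so push its foot in along the bench so that its top slides up the guard until it stands upright. Then slide it, standing, back until it is felt to meet the buffer rail along the guard's foot, press it home there square and upright with a light steady push of about 8 newtons, and leave it there. At no time press on the guard with 20 newtons or more, do not lift the can off the bench, and leave the other things where they are.

Things in the scene. Friction and masses are not known exactly. Their poses are not given: they have to be found in the camera images.
- oil_can_mid (a point): Centre of the tall oblong oil can: closed tinplate, 230 mm tall (z, base to top), 115 wide (x), 65 thick (y), about 0.5 kg, balance point 95 mm above its base; paper label, flat cap 8 mm high. At the start z leans about 50 degrees towards the guard, x lies roughly along it, the +y base edge rests on the bench and the +y top edge on the guard. It rights itself once within about 18 degrees of upright.
- oil_can_foot (a point): Centre of the oil can's base (115 mm below its centre along its z); same axes. At the start the base faces away from the guard and slopes down to it: its -y edge is the raised one, about 50 mm above the bench.
- guard: Chip guard: upright grey steel sheet fixed to the bench, 460 mm long, 290 high. Origin: foot of its front face, end nearer the robot. x runs along it away from the robot, y through it to its rear; the oily front face is the plane y = 0 and looks to -y. It carries a rubber-faced buffer rail along its foot, 45 mm high, clamped parallel to the sheet 4 to 18 mm in front of it: how far differs each time.
- short_can_mid (a point): Centre of a smaller oblong can of the same make-up, 100 x 60 x 150 mm tall, standing by the guard beside the oil can, 30 to 70 mm from it; leave it alone.
- grease_tin_mid (a point): Centre of a round lever-lid tin, 91 mm across and 100 mm tall, standing by the guard on the other side of the oil can; leave it alone.
- hammer: Hammer lying on the bench; leave it alone.
- spanner: Spanner lying on the bench; leave it alone.
- tape: Tape measure, 70 x 40 x 62 mm, on the bench; leave it alone.
- offcut: Offcut of 40 mm square steel tube, 170 mm long, on the bench; leave it alone.
- ear_muffs: Ear defenders with round cups, 84 mm high, on the bench; leave them alone.

How it is judged (in metres and radians):
On the way, in this order (a step that is already met when the one before it is completed fails the run):
1. the can is being righted with its top sliding up the guard: it leans between 14 and 34 degrees while its top bears on the guard (angle between oil_can_mid's own z axis and vertical between 0.25 and 0.6 rad and contact force between oil_can and guard above 0.3 N), for 0.04 s.
2. the can stands on its base (angle between oil_can_mid's own z axis and vertical below 0.05 rad and height (world z) of oil_can_foot below 0.006 m), for 0.1 s.
3. the standing can is pressed home on the guard's buffer rail with a light steady push of 4 to 12 N, upright and square (angle between oil_can_mid's own z axis and vertical below 0.04 rad and contact force between oil_can and guard between 4 and 12 N and angle between the x axis of oil_can_mid and the x axis of guard, either way round below 0.04 rad), for 0.3 s.
At the end, for the whole second after the job is handed in: After being pressed home, the oil can still stands upright on its base on the bench (within 2 degrees), its broad face towards the sheet and square to it within 2.3 degrees, its back no more than 20 mm from the sheet, at rest (angle between oil_can_mid's own z axis and vertical below 0.04 rad and height (world z) of oil_can_foot below 0.006 m and y of oil_can_mid in the frame of guard above -0.053 m and angle between the x axis of oil_can_mid and the x axis of guard, either way round below 0.04 rad and linear speed of oil_can below 0.01 m/s); the robot touches nothing.
It fails at once if the can is pressed on the guard with more than 20 N (contact force between oil_can and guard above 20 N).
It fails at once if the robot pushes on the guard itself with more than 20 N (contact force between any of the arm, the fingers and guard above 20 N).
It fails at once if the can is lifted off the bench (the centre of its base more than 45 mm up) (height (world z) of oil_can_foot above 0.045 m).
It fails at once if the can falls flat (angle between oil_can_mid's own z axis and vertical above 1.3 rad).
It fails at once if another thing on the bench is moved by more than 20 mm (distance of any of short_can_mid, grease_tin_mid, hammer, spanner, tape, offcut, ear_muffs from where it was at the start of the episode above 0.02 m).
It also fails if it takes over 67 s, if anything falls off the work surface, if the arm or the gripper's body presses on something with over 40 N, if the wrist force passes 120 N, or if a joint passes its speed limit or range.

## Working session

There is one attempt and no reset: what is moved stays moved. The work goes in short steps, Python scripts to look and compute and a tool call to move; the robot and the scene stay as the last step left them, time stands still between calls to the robot, and variables do not carry over. Pictures are saved under pics/ and viewed, and the job is handed in when it is done.

Besides the shell and the picture viewer there is one more tool, called after ">>>" as name(argument=value, ...) on one line, values as JSON. apply_moves: Moves the arm, as the interface text tells. Its arguments: {"type":"object","properties":{"targets":{"type":"string"}},"required":["targets"]}

```bash
ls; mkdir -p pics
python3 - <<'E'
from bench import status,get_image,arm
import cv2
print(status.read_state())
print([a for a in dir(arm) if a[0]!='_'])
for n in ["scene","top","wrist"]:
    d=get_image(n); cv2.imwrite(f"pics/{n}0.png",d["img"][:,:,::-1]); print(n,d["mtx"].tolist(),d["world_from_camera"].round(4).tolist())
E
```

```text
pics
{'clock': 0.0, 'joints': array([ 1.44660362e+00,  3.85549721e-01,  6.58444401e-03, -5.11852183e-04,
       -1.19400785e+00, -2.58615414e-01]), 'joint_vel': array([ 1.39071913e-03,  6.82087369e-05,  1.51560560e-03,  3.49442683e-05,
       -1.41593343e-05, -7.66557956e-04]), 'joint_efforts': array([ 6.44600959e-05, -3.92290163e+01,  1.88402635e+01,  4.18618172e+00,
       -4.55620393e-03, -1.00152803e-06]), 'position': array([233.20313478, 579.20860437, 230.20762039]), 'ee_rot': array([-0.58539173, -0.39522588,  0.58665788, -0.39616356]), 'contact_force': array([-0.28825895,  0.92336659,  0.91238947]), 'wrist_torque': array([-0.0079641 , -0.01278342, -0.02839063]), 'gripper_width': 85.64094631748722}
['IKError', 'tcp_to_grasp']
scene [[411.80600030775264, 0.0, 282.3320300711995], [0.0, 411.80600030775264, 209.24432403797456], [0.0, 0.0, 1.0]] [[0.84, 0.4046, -0.3615, 992.3466], [0.5424, -0.6443, 0.5392, -741.858], [-0.0147, -0.649, -0.7606, 926.9326], [0.0, 0.0, 0.0, 1.0]]
top [[379.1236476477137, 0.0, 279.15596590538553], [0.0, 379.1236476477137, 211.10774963000046], [0.0, 0.0, 1.0]] [[-0.0059, -0.9941, 0.1085, 459.3622], [-1.0, 0.0052, -0.0072, -126.8023], [0.0066, -0.1085, -0.9941, 919.3922], [0.0, 0.0, 0.0, 1.0]]
wrist [[325.19226210127806, 0.0, 276.94554544855487], [0.0, 325.19226210127806, 208.99071586650393], [0.0, 0.0, 1.0]] [[-0.3729, -0.8934, -0.2507, 296.5112], [-0.9279, 0.3596, 0.0984, 554.485], [0.0022, 0.2693, -0.963, 373.6726], [0.0, 0.0, 0.0, 1.0]]
```

View pics/scene0.png

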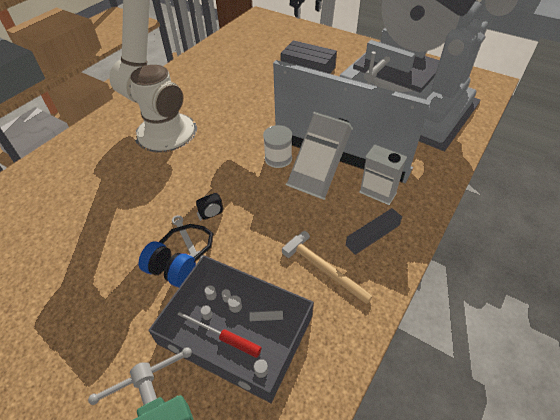

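View pics/top0.png

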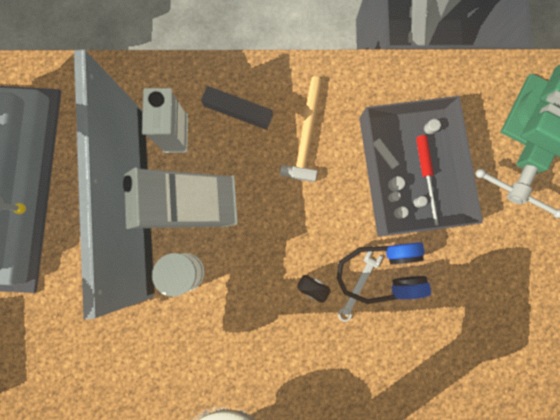

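View pics/wrist0.png

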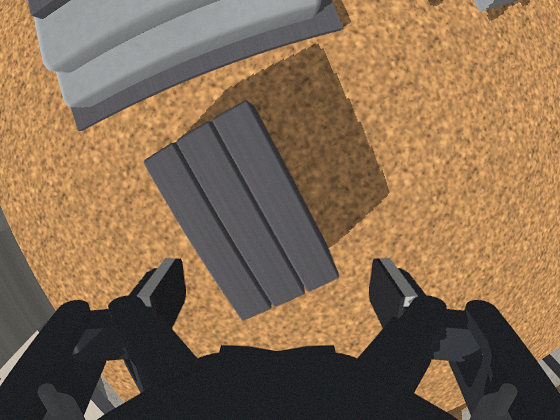

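The top view shows the guard running along world x at cols ~80–150, with its front facing image-right (-y). The can leans with its base edge at col ~237, rows 175–225. The small can is at (165,120) and the tin at (178,273). Next I'll zoom in to get precise pixels.

```bash
cat > h.py <<'E'
import numpy as np,cv2
from bench import status,get_image
def ray(d,p):
    K=d["mtx"];T=d["world_from_camera"]
    v=np.linalg.inv(K)@np.array([p[0],p[1],1.]); return T[:3,3],T[:3,:3]@v
def onz(d,p,z):
    o,v=ray(d,p); return o+v*(z-o[2])/v[2]
def tri(d1,p1,d2,p2):
    o1,v1=ray(d1,p1);o2,v2=ray(d2,p2)
    s,_,_,_=np.linalg.lstsq(np.c_[v1,-v2],o2-o1,rcond=None)
    a=o1+v1*s[0];b=o2+v2*s[1]; return (a+b)/2,np.linalg.norm(a-b)
def proj(d,P):
    T=d["world_from_camera"];q=d["mtx"]@(T[:3,:3].T@(np.array(P)-T[:3,3]));return q[:2]/q[2]
E
python3 - <<'E'
import cv2
a=cv2.imread('pics/top0.png');cv2.imwrite('pics/t1.png',cv2.resize(a[40:330,60:260],None,fx=2,fy=2,interpolation=cv2.INTER_CUBIC))
a=cv2.imread('pics/scene0.png');cv2.imwrite('pics/s1.png',cv2.resize(a[50:220,250:450],None,fx=3.5,fy=3.5,interpolation=cv2.INTER_CUBIC))
E
```

```text
(no output)
```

View pics/t1.png

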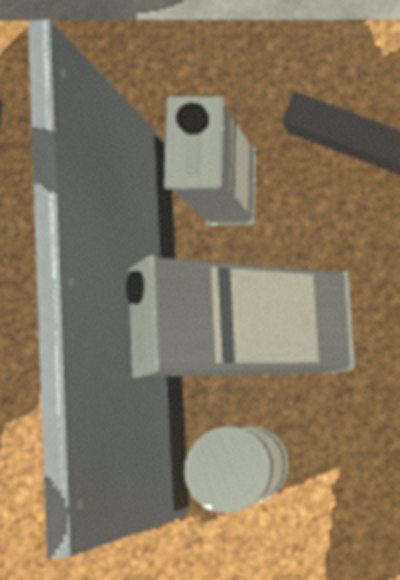

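View pics/s1.png

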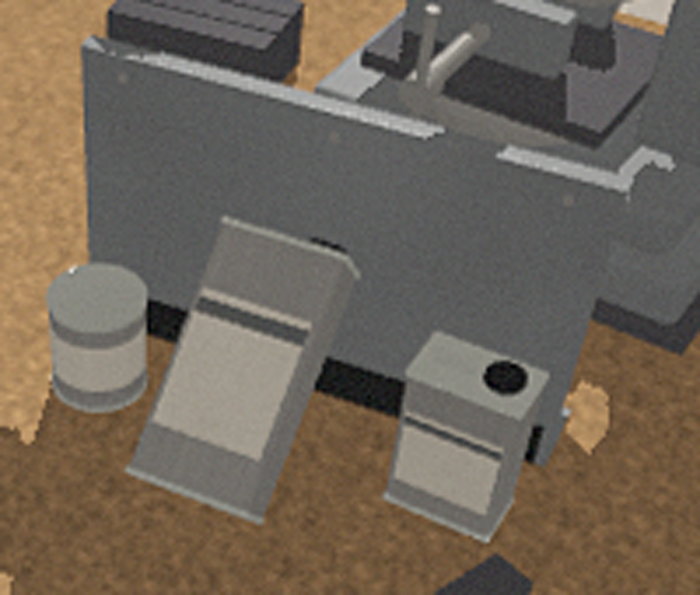

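The zoomed views show the raised base edge with clear ends in both: top (353,371)/(346,271) and scene (128,470)/(263,521), in crop pixels. The guard's top front edge runs from (70,553) to (50,20).

Run:
```python
from h import *
T=get_image("top");S=get_image("scene")
t=lambda x,y:(60+x/2-.25,40+y/2-.25); s=lambda x,y:(250+x/3.5-.4,50+y/3.5-.4)
P=lambda n,a,b:print(n,*[np.round(q,1) for q in tri(T,t(*a),S,s(*b))])
P("base near",(354,371),(128,470));P("base far",(347,271),(263,521))
P("top -y near",(162,375),(225,217));P("top -y far",(155,256),(357,275))
P("guard top near",(70,554),(85,42));P("guard top far",(50,20),(630,190))
for p in [(70,554),(50,20)]: print("g290",onz(T,t(*p),290).round(1))
for p in [(186,515),(174,256),(175,380),(164,135)]: print("rail z45/0",onz(T,t(*p),45).round(1),onz(T,t(*p),0).round(1))
for p in [(176,515),(167,380),(155,140)]: print("rail back z45",onz(T,t(*p),45).round(1))
print("small top",[onz(T,t(*p),150).round(0) for p in [(166,97),(222,97),(224,189),(166,189)]])
print("tin",onz(T,t(228,470),100).round(0))
```

```text
base near [526.2 -31.9  45.9] 9.9
base far [647.2 -20.3  40.3] 16.1
top -y near [513.9 137.8 192.8] 13.1
top -y far [633.3 155.1 170.8] 8.2
guard top near [360.4 168.8 292. ] 5.9
guard top far [816.1 209.  289.2] 5.4
g290 [357.9 167.6 290. ]
g290 [813.1 206.3 290. ]
rail z45/0 [360.5 153.6  45. ] [355.5 168.1   0. ]
rail z45/0 [658.7 176.7  45. ] [668.9 192.3   0. ]
rail z45/0 [513.2 170.9  45. ] [516.  186.2   0. ]
rail z45/0 [805.8 193.2  45. ] [823.6 209.7   0. ]
rail back z45 [360.6 164.9  45. ]
rail back z45 [513.3 180.1  45. ]
rail back z45 [799.6 203.7  45. ]
small top [array([806., 154., 150.]), array([806.,  95., 150.]), array([706.,  91., 150.]), array([706., 151., 150.])]
tin [414.  93. 100.]
```

Run:
```python
from h import *
T=get_image("top");S=get_image("scene")
t=lambda x,y:(60+x/2-.25,40+y/2-.25); s=lambda x,y:(250+x/3.5-.4,50+y/3.5-.4)
g0=np.array([357.9,167.6]);u=np.array([.99640,.0847]);n=np.array([-.0847,.9964])
for nm,z,tp,sp in [("base",50,[(354,371),(347,271)],[(128,470),(263,521)]),("top-y",198,[(162,375),(155,256)],[(225,217),(357,275)])]:
  for d,f,ps in((T,t,tp),(S,s,sp)):
    for p in ps:
      q=onz(d,f(*p),z); print(nm,q.round(1),"guard",round((q[:2]-g0)@u,1),round((q[:2]-g0)@n,1))
d=get_image("wrist");print(status.read_state()["clock"])
from scipy.spatial.transform import Rotation as R
print(R.from_quat(status.read_state()["ee_rot"]).as_matrix().round(3))
```

```text
base [522.1 -35.5  50. ] guard 146.4 -216.3
base [638.8 -26.6  50. ] guard 263.5 -217.3
base [531.7 -31.5  50. ] guard 156.4 -213.1
base [656.2 -21.7  50. ] guard 281.2 -213.9
top-y [508.6 131.3 198. ] guard 147.1 -49.0
top-y [623.9 141.9 198. ] guard 262.8 -48.2
top-y [521.  137.7 198. ] guard 160.0 -43.6
top-y [648.3 126.9 198. ] guard 285.9 -65.1
0.4
[[-0.     0.928 -0.374]
 [-0.    -0.374 -0.928]
 [-1.     0.     0.   ]]
```

The top view gives a clean can pose: the raised base edge is centred at guard-x 205, y -217, which matches a 50° lean, and it is square to the guard. The guard is yawed 4.9°. I'll raise the arm first, then go round to the front.

>>> apply_moves(targets="-40 0 0 0 -1; -80 0 0 0 -1; -120 0 0 0 -1; -160 0 0 0 -1; -200 0 0 0 -1; -220 0 0 0 -1; -220 26 33 0 -1; -220 52 66 0 -1; -220 78 99 0 -1; -220 103 132 0 -1")

```text
clock: 1.23
position: [279.6, 417.9, 451.1]
ee_rot: [-0.586, -0.396, 0.586, -0.396]
contact_force: [-0.2, 0.2, 0.1]
gripper_width: 85.3
```

>>> apply_moves(targets="0 25 33 0 -1; 0 50 66 0 -1; 0 75 99 0 -1; 0 100 130 0 -1; 0 127 163 0 -1; 0 153 196 0 -1; 0 178 229 0 -1; 0 204 262 0 -1; 0 230 294 0 -1; 0 255 327 0 -1")

```text
clock: 2.07
position: [393.4, 19.5, 451.8]
ee_rot: [0.586, 0.396, -0.585, 0.396]
contact_force: [1.9, 1.0, 0.5]
gripper_width: 85.7
```

Run:
```python
from h import *
T=get_image("top");cv2.imwrite('pics/t2.png',cv2.resize(T["img"][60:320,150:450,::-1],None,fx=2.2,fy=2.2))
for p in [(282,167),(282,177),(317,182),(318,172),(300,295),(328,290)]: print(p,onz(T,p,20).round(0))
```

```text
(282, 167) [ 665. -141.   20.]
(282, 177) [ 640. -141.   20.]
(317, 182) [ 628. -225.   20.]
(318, 172) [ 652. -228.   20.]
(300, 295) [ 361. -181.   20.]
(328, 290) [ 372. -246.   20.]
```

View pics/t2.png

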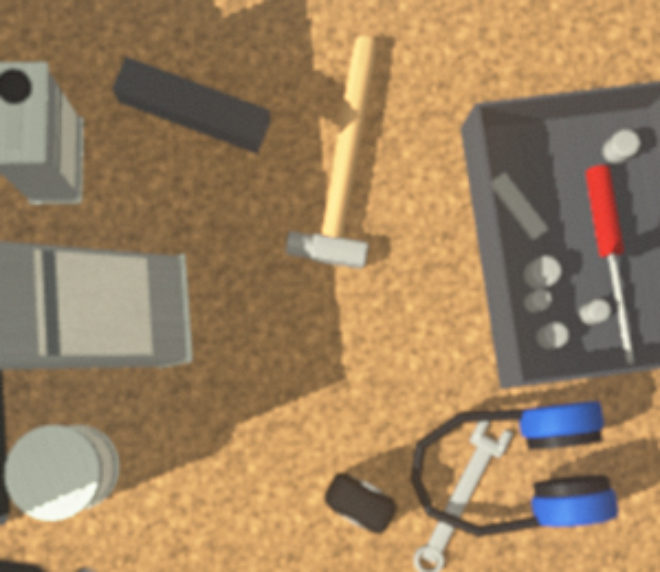

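The hammer head is at x ≥ 628 and y < -141, so the fingers at x ≈ 589 clear it. Moving above the start point.

>>> apply_moves(targets="0 36 10 -7 -1; 0 72 20 -14 -1; 0 108 30 -21 -1; 0 144 40 -27 -1; 0 180 51 -27 -1; 0 216 61 -27 -1; 0 238 68 -27 -1; 40 238 68 -27 -1; 80 238 68 -27 -1; 120 238 68 -27 -1")

```text
clock: 2.95
position: [589.5, -130.7, 329.7]
ee_rot: [0.478, 0.521, -0.477, 0.522]
contact_force: [0.4, -0.6, -1.7]
gripper_width: 85.5
```

Run:
```python
from h import *
from scipy.spatial.transform import Rotation as R
s=status.read_state();print(s["position"].round(1),R.from_quat(s["ee_rot"]).as_matrix().round(3).tolist(),s["contact_force"])
T=get_image("scene");cv2.imwrite('pics/s2.png',cv2.resize(T["img"][0:300,150:450,::-1],None,fx=2,fy=2))
```

```text
[ 589.5 -130.7  329.7] [[0.001, 0.996, 0.087], [0.0, 0.087, -0.996], [-1.0, 0.001, -0.0]] [ 0.36018825 -0.58672001 -1.6867964 ]
```

View pics/s2.png

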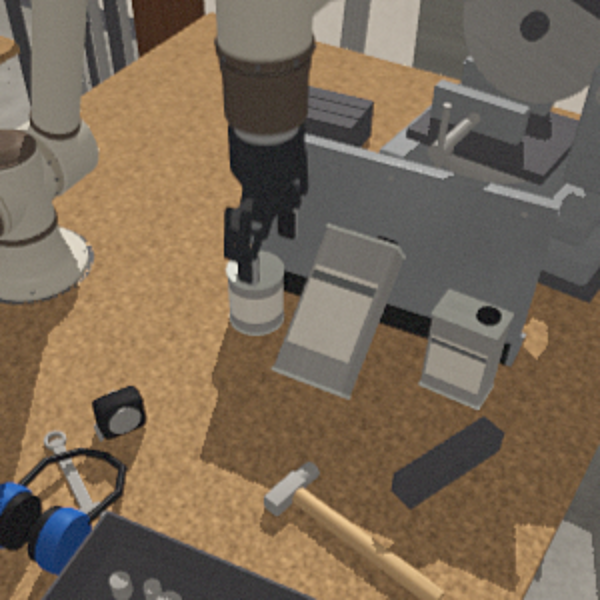

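Run:
```python
from h import *
T=get_image("scene");im=T["img"][50:160,250:320,::-1]
im=np.clip(im.astype(float)*2.2,0,255).astype(np.uint8)
im=cv2.resize(im,None,fx=5.4,fy=5.4,interpolation=cv2.INTER_CUBIC);p=status.read_state()["position"]
n=np.array([-.087,.996,0])
for h,c in((0,(0,0,255)),(30,(0,255,0)),(60,(255,0,0)),(90,(0,255,255))):
  for o in (-57,-42.5,0,42.5,57):
    q=proj(T,p+n*o+[0,0,h]);cv2.circle(im,tuple(((q-[250,50])*5.4).astype(int)),3,c,-1)
cv2.imwrite('pics/s3.png',im)
```

```text
(no output)
```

View pics/s3.png

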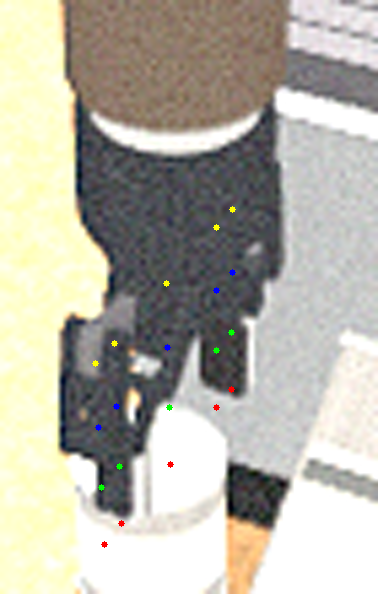

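The gripper's knuckles bulge to about ±67 mm just above the fingertips, with tips about 13 mm above the TCP when open. The gap to the can's edge is about 33 mm. Descending.

>>> apply_moves(targets="40 0 0 0 -1; 80 0 0 0 -1; 120 0 0 0 -1; 160 0 0 0 -1; 200 0 0 0 -1; 240 0 0 0 -1; 280 0 0 0 -1; 310 0 0 0 -1; 325 0 0 0 -1; 325 0 0 0 -1")

```text
clock: 3.88
position: [589.9, -130.2, 4.7]
ee_rot: [0.476, 0.522, -0.478, 0.521]
contact_force: [-0.4, 0.1, -0.1]
gripper_width: 85.1
```

Run:
```python
from h import *
print(status.read_state()["contact_force"],status.read_state()["position"])
T=get_image("scene");im=T["img"][90:220,240:380,::-1]
im=np.clip(im.astype(float)*2,0,255).astype(np.uint8)
cv2.imwrite('pics/s4.png',cv2.resize(im,None,fx=4.5,fy=4.5,interpolation=cv2.INTER_CUBIC))
T=get_image("wrist");cv2.imwrite('pics/w4.png',T["img"][:,:,::-1])
```

```text
[-0.40107451  0.12030296 -0.08702715] [ 589.87465426 -130.15765526    4.71584799]
```

View pics/s4.png

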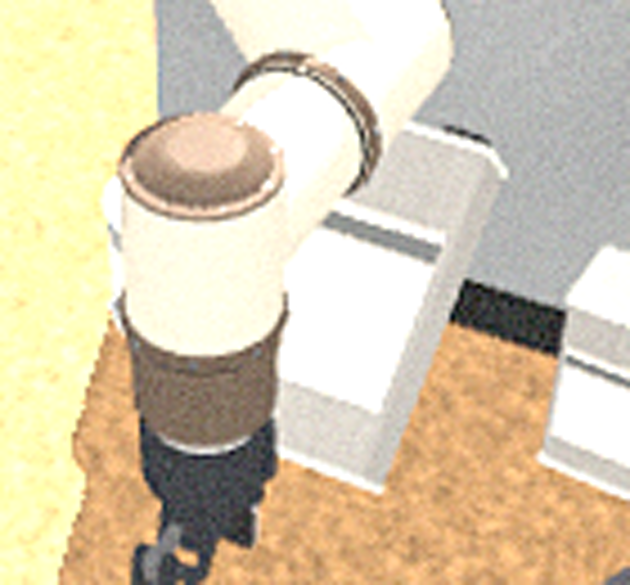

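View pics/w4.png

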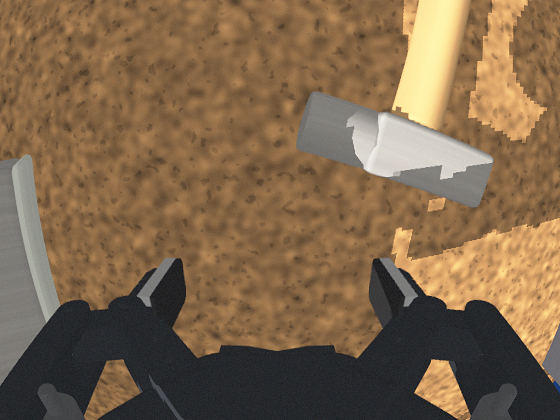

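Clear of everything: the can's raised edge is at the left (~col 40) of the wrist view, and the hammer is off to the right. I'll drop slightly and approach.

>>> apply_moves(targets="5 0 0 0 -1; 10 0 -8 0 -1; 10 0 -16 0 -1; 10 0 -22 0 -1; 10 0 -26 0 -1; 10 0 -30 0 -1; 10 0 -34 0 -1; 10 0 -38 0 -1; 10 0 -42 0 -1; 10 0 -46 0 -1")

```text
clock: 4.82
position: [586.5, -87.1, -1.8]
ee_rot: [0.477, 0.52, -0.477, 0.523]
contact_force: [2.2, -13.8, 4.8]
gripper_width: 85.9
```

```bash
cat > st.py <<'E'
from h import *
import sys
s=status.read_state();p=s["position"];g0=np.array([357.9,167.6]);u=np.array([.9964,.0847]);n=np.array([-.0847,.9964])
print("clk",round(s["clock"],2),"pos",p.round(1),"guard xy",((p[:2]-g0)@u).round(1),((p[:2]-g0)@n).round(1),"F",s["contact_force"].round(2),"M",s["wrist_torque"].round(3))
if len(sys.argv)>1:
    T=get_image("top");cv2.imwrite(f'pics/{sys.argv[1]}.png',cv2.resize(T["img"][40:330,60:330,::-1],None,fx=2,fy=2,interpolation=cv2.INTER_CUBIC))
E
python3 st.py t5
```

```text
clk 4.82 pos [586.5 -87.1  -1.8] guard xy 206.2 -273.1 F [  2.2  -13.76   4.85] M [-2.978 -0.283 -0.048]
```

View pics/t5.png

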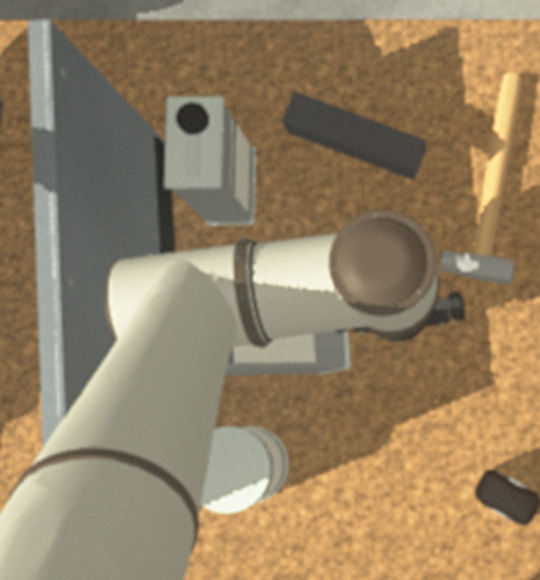

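```bash
python3 - <<'E'
from h import *
T=get_image("scene");im=T["img"][60:240,230:400,::-1]
im=np.clip(im.astype(float)*1.6,0,255).astype(np.uint8)
cv2.imwrite('pics/s5.png',cv2.resize(im,None,fx=3.3,fy=3.3,interpolation=cv2.INTER_CUBIC))
E
python3 st.py
```

```text
clk 4.92 pos [586.4 -86.2  -2. ] guard xy 206.2 -272.3 F [ 1.13 -9.54  4.72] M [-1.849 -0.192  0.027]
```

View pics/s5.png

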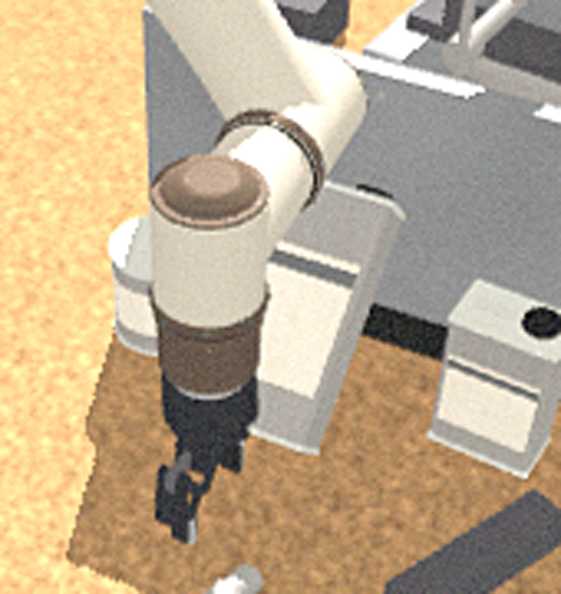

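Run:
```python
from h import *
T=get_image("top");S=get_image("scene")
s=lambda x,y:(230+x/3.3,60+y/3.3);t=lambda x,y:(60+x/2,40+y/2)
print(tri(T,t(378,258),S,s(208,178)))
# ring on horizontal link: front top-visible centre
print(tri(T,t(250,290),S,s(272,150)))
print(tri(T,t(125,285),S,s(345,85)))
# lowest ring silhouette in scene (right/bottom) 
print(onz(T,t(382,262),400),status.read_state()["position"])
```

```text
(array([586.07793791, -84.97828373, 354.99572264]), np.float64(1.764794297935219))
(array([572.770052  ,  25.08487722, 305.43164213]), np.float64(6.545161067979573))
(array([578.57622892, 128.62180216, 305.93914016]), np.float64(9.831609230212267))
[572.4849097  -91.63883113 400.        ] [586.41395192 -86.21079959  -2.02614653]
```

View pics/s6.png

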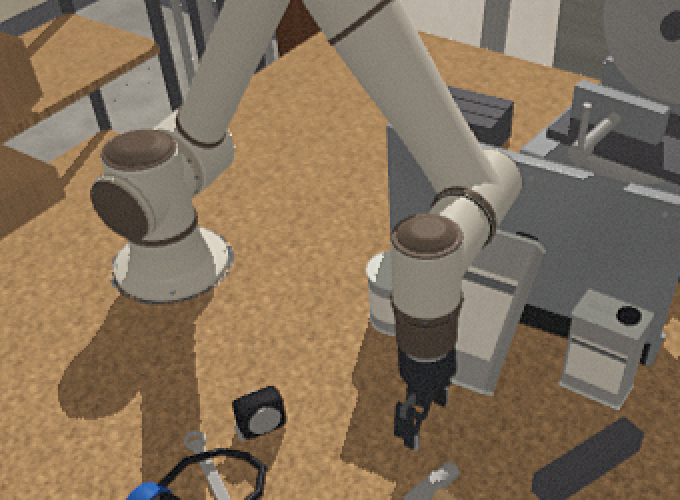

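The wrist has a lateral offset link that sits over the guard as I push. I need its underside height compared with the guard's 290 mm.

Run:
```python
from h import *
a=get_image("scene")["img"][60:150,280:360,::-1];b=get_image("top")["img"][130:240,100:290,::-1]
cv2.imwrite('pics/z1.png',cv2.resize(a,None,fx=6.5,fy=6.5,interpolation=cv2.INTER_CUBIC));cv2.imwrite('pics/z2.png',cv2.resize(b,None,fx=4,fy=4,interpolation=cv2.INTER_CUBIC))
```

```text
(no output)
```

View pics/z1.png

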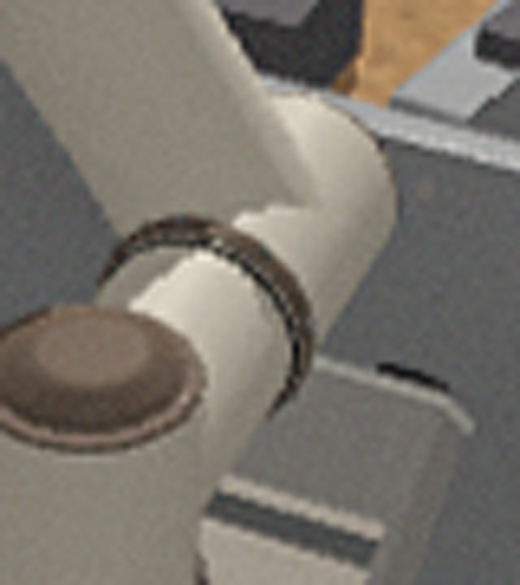

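View pics/z2.png

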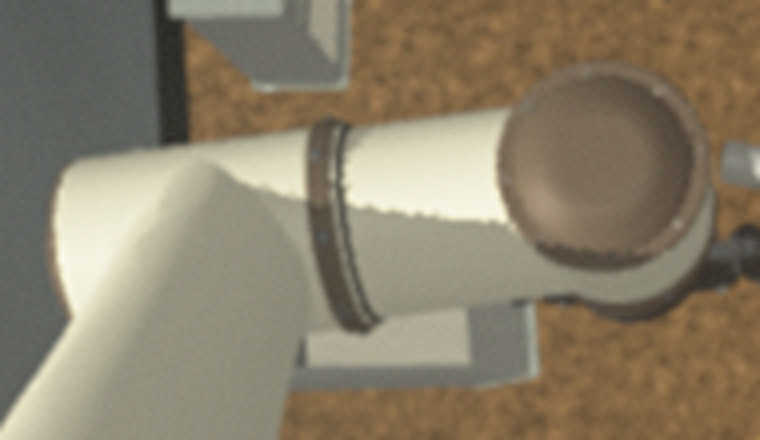

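Run:
```python
from h import *
from scipy.optimize import least_squares
T=get_image("top");S=get_image("scene");J=status.read_state()["joints"][0]
A=np.array([np.cos(J),np.sin(J),0]);Z=np.array([0,0,1.])
t=lambda x,y:(100+x/4-.4,130+y/4-.4); s=lambda x,y:(280+x/6.5-.4,60+y/6.5-.4)
L=[(T,t(100,158),1),(T,t(480,112),1),(T,t(400,312),-1),(T,t(530,297),-1),(S,s(390,240),1),(S,s(280,410),1),(S,s(205,505),1)]
def f(q):
    c=q[:2];r=q[2];R=[]
    for d,p,sg in L:
        o,v=ray(d,p);o=np.array([o@A,o@Z]);v=np.array([v@A,v@Z]);v/=np.linalg.norm(v)
        w=c-o;dist=v[0]*w[1]-v[1]*w[0]
        R.append(dist*sg*SG[id(d)]-r)
    return R
for a in(1,-1):
  for b in(1,-1):
    SG={id(T):a,id(S):b};k=least_squares(f,[580,300,40]);print(a,b,k.x.round(1),np.array(k.fun).round(1))
print(J,status.read_state()["position"]@A, status.read_state()["position"][:3])
```

```text
1 1 [570.5 288.5 -39.9] [-0.7  0.7  0.5 -0.5 -0.9 -1.5  2.4]
1 -1 [602.2 136.1 -49.5] [-0.8  0.8  0.6 -0.6  1.1  1.8 -2.8]
-1 1 [602.2 136.1  49.5] [ 0.8 -0.8 -0.6  0.6 -1.1 -1.8  2.8]
-1 -1 [570.5 288.5  39.9] [ 0.7 -0.7 -0.5  0.5  0.9  1.5 -2.4]
0.12802723674851918 570.572754298805 [586.37690681 -86.19408443  -2.05176399]
```

```bash
python3 - <<'E'
from h import *
T=get_image("top");g0=np.array([357.9,167.6]);n=np.array([-.0847,.9964])
t=lambda x,y:(100+x/4-.4,130+y/4-.4)
for p in [t(538,374),t(533,318),(60+354/2-.25,40+371/2-.25)]:
  for z in(50,46): q=onz(T,p,z);print(q.round(1),((q[:2]-g0)@n).round(1))
print(onz(T,(111.9,185),288.5))
E
python3 st.py
```

```text
[527.1 -29.4  50. ] -210.6
[527.4 -29.   46. ] -210.2
[559.5 -26.3  50. ] -210.3
[559.9 -25.8  46. ] -209.8
[522.1 -35.5  50. ] -216.3
[522.4 -35.1  46. ] -215.9
[573.85900767 149.67858438 288.5       ]
clk 5.32 pos [586.4 -86.2  -2.1] guard xy 206.2 -272.2 F [ 1.77 -8.04  5.07] M [-1.705 -0.163 -0.027]
```

Run:
```python
from h import *
from scipy.spatial.transform import Rotation as R
d=get_image("wrist");s=status.read_state();Rt=R.from_quat(s["ee_rot"]).as_matrix()
cv2.imwrite('pics/w6.png',cv2.resize(np.clip(d["img"][230:420,:,::-1].astype(float)*2.5,0,255).astype(np.uint8),None,fx=1.42,fy=2.2,interpolation=cv2.INTER_CUBIC))
T=d["world_from_camera"];c=Rt.T@(T[:3,3]-s["position"]);print("cam in tool",c.round(1))
K=d["mtx"]
def wr(p):
    x,y=p[0]-K[0,2],p[1]-K[1,2];r=np.hypot(x,y);th=r/K[0,0]
    return Rt.T@(T[:3,:3]@np.array([np.sin(th)*x/r,np.sin(th)*y/r,np.cos(th)]))
for p in [(372,260),(388,258),(425,298),(435,300),(468,302),(490,300),(500,308),(530,350),(558,395),(415,305)]:
    v=wr(p)
    print(p,[ (c+v*(y-c[1])/v[1]).round(1).tolist() for y in (14,11,-11)])
```

```text
cam in tool [-143.4   68.2   -0.4]
(372, 260) [[-26.5, 14.0, 38.3], [-20.0, 11.0, 40.4], [27.4, -11.0, 56.1]]
(388, 258) [[-25.1, 14.0, 45.7], [-18.5, 11.0, 48.3], [29.5, -11.0, 67.0]]
(425, 298) [[-58.2, 14.0, 48.3], [-53.5, 11.0, 51.0], [-18.9, -11.0, 70.8]]
(435, 300) [[-60.0, 14.0, 51.3], [-55.4, 11.0, 54.2], [-21.5, -11.0, 75.2]]
(468, 302) [[-63.5, 14.0, 62.7], [-59.0, 11.0, 66.2], [-26.6, -11.0, 91.8]]
(490, 300) [[-64.1, 14.0, 71.9], [-59.7, 11.0, 75.9], [-27.5, -11.0, 105.3]]
(500, 308) [[-69.7, 14.0, 72.6], [-65.6, 11.0, 76.6], [-35.7, -11.0, 106.3]]
(530, 350) [[-92.2, 14.0, 68.6], [-89.4, 11.0, 72.5], [-68.6, -11.0, 100.5]]
(558, 395) [[-110.3, 14.0, 65.1], [-108.5, 11.0, 68.7], [-95.1, -11.0, 95.3]]
(415, 305) [[-61.8, 14.0, 43.1], [-57.3, 11.0, 45.5], [-24.2, -11.0, 63.2]]
```

View pics/w6.png

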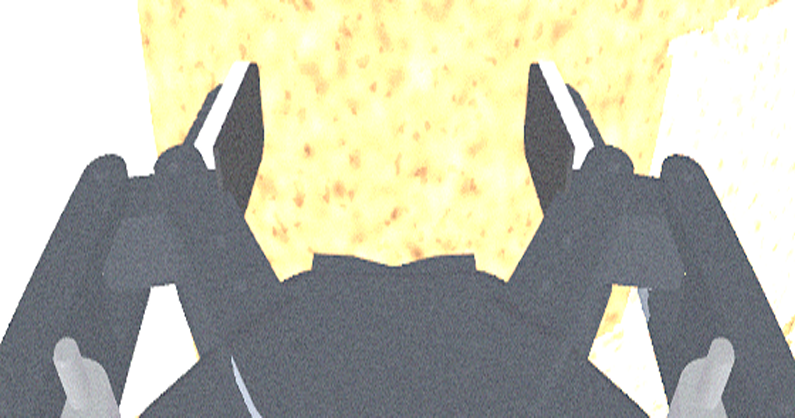

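Geometry so far: the wrist link's underside sits about 250 mm above the TCP, so past tool guard-y ≈ -237 the TCP must stay at z ≥ ~45. That makes the press height matter, and the rail gap d matters too. I'll measure the rail carefully.

Run:
```python
from h import *
T=get_image("top");S=get_image("scene")
a=cv2.imread('pics/top0.png');b=cv2.imread('pics/scene0.png')
g0=np.array([357.9,167.6]);u=np.array([.9964,.0847]);n=np.array([-.0847,.9964])
def W(gx,gy,z): q=g0+u*gx+n*gy; return np.array([q[0],q[1],z])
ga=cv2.cvtColor(a,cv2.COLOR_BGR2GRAY).astype(float);gb=cv2.cvtColor(b,cv2.COLOR_BGR2GRAY).astype(float)
from scipy.ndimage import map_coordinates as mc
# profile along guard-y (parametrised on plane z=45 for top; on plane y=0 vertical for scene)
for gx in (110,125,135,275,290,305,320):
    ys=np.arange(-50,41,2.);P=np.array([proj(T,W(gx,y,45)) for y in ys]);v=mc(ga,[P[:,1],P[:,0]],order=1)
    lo=np.where(v<55)[0]; 
    zs=np.arange(-60,100,2.);Q=np.array([proj(S,W(gx,0,z)) for z in zs]);w=mc(gb,[Q[:,1],Q[:,0]],order=1)
    l2=np.where(w<50)[0]
    print(gx,"top z45:",ys[lo[[0,-1]]] if len(lo) else None,"scene y0 z:",zs[l2[[0,-1]]] if len(l2) else None)
    if gx in(125,290): print(v.astype(int).tolist());print(w.astype(int).tolist())
```

```text
110 top z45: [-14.  -4.] scene y0 z: None
125 top z45: [-14.  -4.] scene y0 z: None
[112, 114, 111, 106, 102, 104, 105, 107, 105, 102, 103, 107, 106, 109, 108, 100, 82, 61, 47, 46, 47, 50, 47, 47, 57, 75, 91, 97, 98, 99, 97, 98, 98, 97, 97, 94, 96, 95, 95, 96, 96, 95, 95, 94, 94, 96]
[153, 154, 154, 154, 154, 155, 155, 155, 155, 156, 157, 157, 157, 156, 154, 152, 152, 153, 154, 153, 153, 154, 154, 154, 153, 153, 153, 154, 155, 155, 153, 152, 151, 150, 150, 151, 152, 153, 153, 153, 153, 154, 154, 154, 155, 154, 154, 153, 154, 154, 155, 157, 159, 156, 135, 114, 96, 77, 79, 81, 80, 78, 75, 74, 96, 127, 145, 156, 155, 146, 134, 120, 113, 110, 109, 107, 107, 106, 105, 103]
135 top z45: [-14.  -4.] scene y0 z: None
275 top z45: [24. 38.] scene y0 z: [ 4. 44.]
290 top z45: None scene y0 z: [ 4. 44.]
[115, 116, 117, 117, 119, 118, 117, 118, 118, 118, 119, 120, 119, 118, 118, 119, 119, 118, 116, 118, 118, 117, 117, 118, 116, 118, 116, 119, 132, 148, 159, 159, 155, 154, 154, 153, 153, 151, 147, 143, 141, 139, 137, 127, 112, 99]
[93, 92, 91, 92, 93, 93, 91, 88, 87, 86, 85, 85, 85, 87, 89, 87, 84, 84, 88, 92, 93, 94, 91, 89, 89, 90, 94, 100, 103, 92, 79, 57, 34, 26, 25, 25, 27, 29, 31, 32, 27, 23, 26, 27, 27, 26, 26, 28, 27, 22, 20, 20, 28, 54, 78, 86, 93, 93, 92, 92, 92, 91, 89, 90, 91, 93, 95, 94, 92, 92, 93, 92, 90, 91, 93, 92, 91, 91, 91, 91]
305 top z45: [-14.  -4.] scene y0 z: [ 2. 44.]
320 top z45: [-14.  -2.] scene y0 z: [ 4. 44.]
```

The rail measures d ≈ 4–7 mm. Even pressed high, the can could then tilt only ~0.02–0.035 rad before meeting the sheet. Plan: push low to ~35° lean, back off, raise the TCP to ~48 so the wrist link clears the guard, then continue.

>>> apply_moves(targets="0 0 -4 0 -1; 0 0 -8 0 -1; 0 0 -12 0 -1; 0 0 -16 0 -1; 0 0 -20 0 -1; 0 0 -23 0 -1; 0 0 -23 0 -1")

```text
clock: 6.05
position: [583.1, -62.1, -3.3]
ee_rot: [0.477, 0.521, -0.477, 0.522]
contact_force: [0.6, -4.4, 1.1]
gripper_width: 85.6
```

```bash
python3 st.py t7
```

```text
clk 6.05 pos [583.1 -62.1  -3.3] guard xy 204.9 -247.9 F [ 0.57 -4.4   1.11] M [-0.818 -0.038 -0.078]
```

View pics/t7.png

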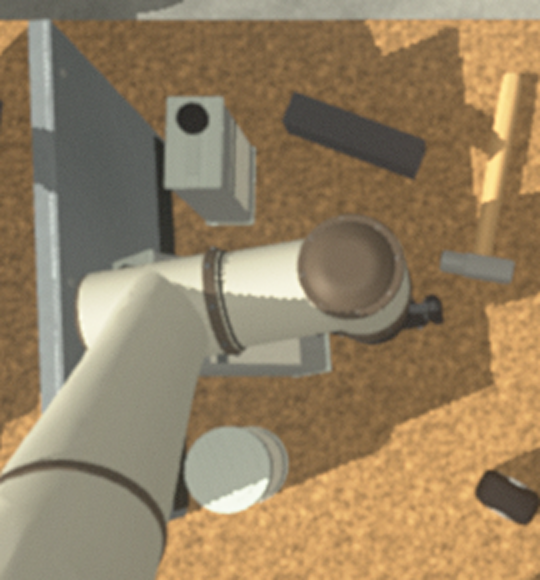

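>>> apply_moves(targets="0 0 12 0 -1; -25 0 15 0 -1; -53 0 15 0 -1; -53 0 15 0 -1; -53 0 8 0 -1; -53 0 0 0 -1; -53 0 -6 0 -1; -53 0 -12 0 -1; -53 0 -16 0 -1; -53 0 -20 0 -1")

```text
clock: 6.93
position: [580.8, -40.9, 48.6]
ee_rot: [0.477, 0.522, -0.478, 0.522]
contact_force: [-0.4, -0.3, -0.1]
gripper_width: 85.5
```

```bash
python3 st.py t8
```

```text
clk 6.93 pos [580.8 -40.9  48.6] guard xy 204.4 -226.6 F [-0.39 -0.25 -0.06] M [ 0.006  0.027 -0.024]
```

View pics/t8.png

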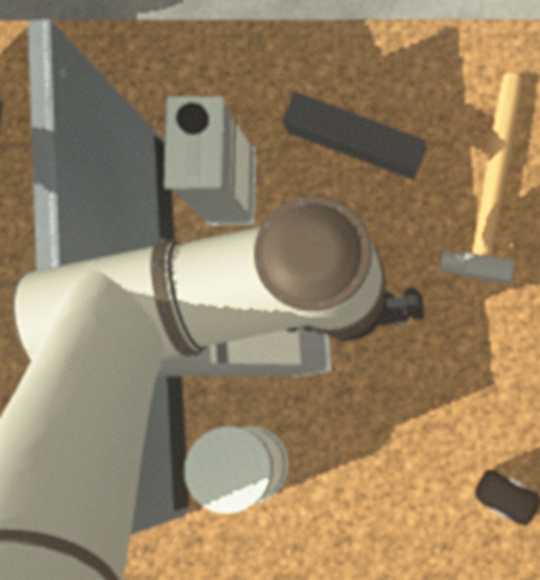

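The can stayed put (base edge near corner still at (330,372)), and the arm is over the guard with no tracking lag. Continuing the push.

>>> apply_moves(targets="0 0 -4 0 -1; 0 0 -8 0 -1; 0 0 -12 0 -1; 0 0 -15 0 -1; 0 0 -18 0 -1; 0 0 -21 0 -1; 0 0 -24 0 -1; 0 0 -27 0 -1; 0 0 -30 0 -1; 0 0 -30 0 -1")

```text
clock: 7.82
position: [578.3, -11.9, 49.3]
ee_rot: [0.477, 0.522, -0.478, 0.522]
contact_force: [-1.7, -3.3, -0.1]
gripper_width: 85.7
```

```bash
python3 st.py t9;python3 - <<'E'
from h import *
S=get_image("scene");im=S["img"][60:220,250:410,::-1]
cv2.imwrite('pics/s9.png',cv2.resize(np.clip(im.astype(float)*1.5,0,255).astype(np.uint8),None,fx=3.7,fy=3.7,interpolation=cv2.INTER_CUBIC))
E
```

```text
clk 7.82 pos [578.3 -11.9  49.3] guard xy 204.4 -197.5 F [-1.69 -3.3  -0.05] M [-0.983 -0.064 -0.004]
```

View pics/t9.png

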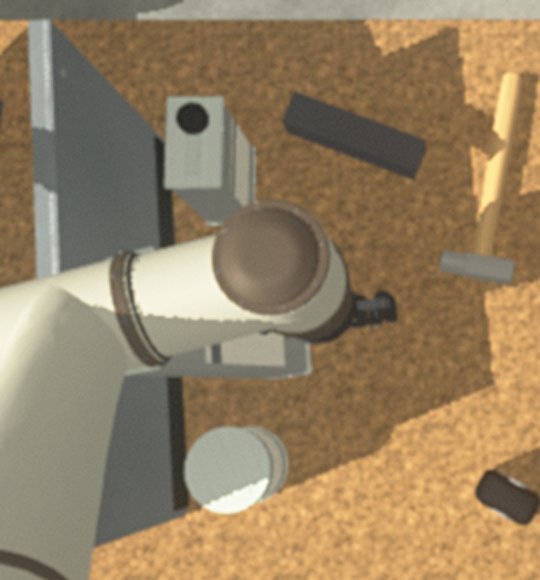

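View pics/s9.png

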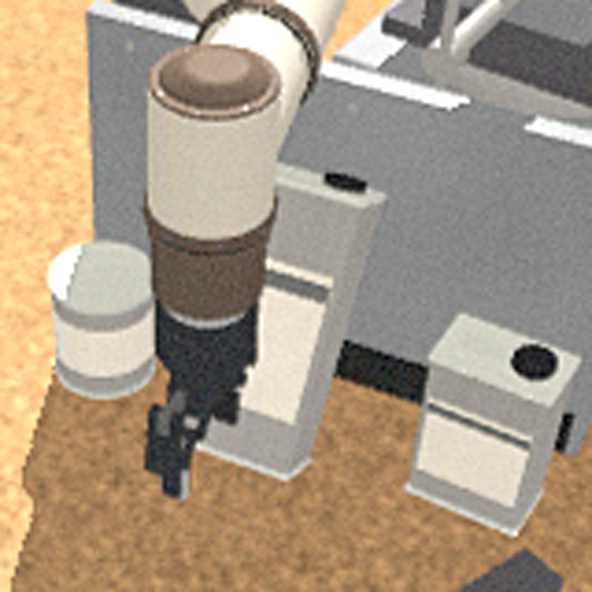

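The can is now at roughly 26° and square. I'll ease on to about 16°.

>>> apply_moves(targets="0 0 -3 0 -1; 0 0 -6 0 -1; 0 0 -9 0 -1; 0 0 -12 0 -1; 0 0 -14 0 -1; 0 0 -16 0 -1; 0 0 -18 0 -1; 0 0 -20 0 -1; 0 0 -22 0 -1; 0 0 -22 0 -1")

```text
clock: 8.75
position: [576.5, 10.5, 49.4]
ee_rot: [0.477, 0.522, -0.477, 0.522]
contact_force: [-0.2, -3.8, 1.4]
gripper_width: 85.5
```

```bash
cat > sc.py <<'E'
from h import *
import sys
S=get_image("scene");im=S["img"][60:220,250:410,::-1]
cv2.imwrite(f'pics/{sys.argv[1]}.png',cv2.resize(np.clip(im.astype(float)*1.5,0,255).astype(np.uint8),None,fx=3.7,fy=3.7,interpolation=cv2.INTER_CUBIC))
E
python3 st.py; python3 sc.py s10
```

```text
clk 8.75 pos [576.5  10.5  49.4] guard xy 204.5 -175.1 F [-0.18 -3.82  1.37] M [-0.791  0.128  0.08 ]
```

View pics/s10.png

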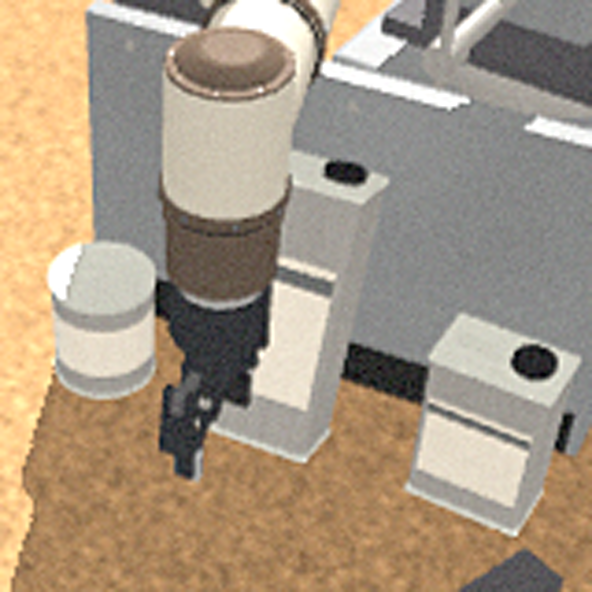

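>>> apply_moves(targets="0 0 -2 0 -1; 0 0 -4 0 -1; 0 0 -6 0 -1; 0 0 -6 0 -1; 0 0 -5 0 -1; 0 0 -4 0 -1; 0 0 -3 0 -1; 0 0 -2 0 -1; 0 0 -1 0 -1; 0 0 0 0 -1")

```text
clock: 9.63
position: [576.7, 10.1, 49.3]
ee_rot: [0.477, 0.522, -0.477, 0.522]
contact_force: [0.8, -0.6, 0.0]
gripper_width: 85.6
```

```bash
python3 st.py; python3 sc.py s11
```

```text
clk 9.63 pos [576.7  10.1  49.3] guard xy 204.7 -175.4 F [ 0.76 -0.63  0.04] M [-0.105  0.019 -0.011]
```

View pics/s11.png

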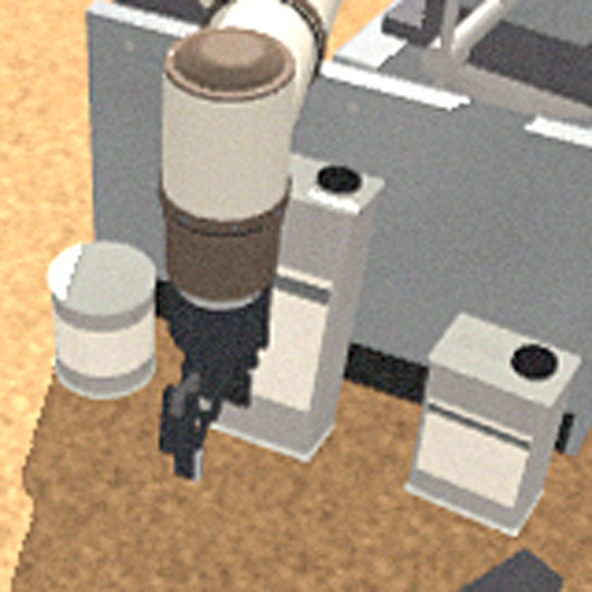

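The top has left the sheet and the can is resting back on the gripper. Retreating slowly lowers it onto its base.

>>> apply_moves(targets="0 0 2 0 -1; 0 0 4 0 -1; 0 0 6 0 -1; 0 0 8 0 -1; 0 0 10 0 -1; 0 0 12 0 -1; 0 0 14 0 -1; 0 0 16 0 -1; 0 0 18 0 -1; 0 0 20 0 -1")

```text
clock: 10.52
position: [578.4, -10.0, 49.3]
ee_rot: [0.477, 0.522, -0.477, 0.522]
contact_force: [0.4, -1.0, -0.8]
gripper_width: 85.6
```

>>> apply_moves(targets="0 0 2 0 -1; 0 0 4 0 -1; 0 0 6 0 -1; 0 0 8 0 -1; 0 0 10 0 -1; 0 0 12 0 -1; 0 0 14 0 -1; 0 0 16 0 -1; 0 0 17 0 -1; 0 0 17 0 -1")

```text
clock: 11.35
position: [579.9, -26.9, 49.3]
ee_rot: [0.477, 0.522, -0.477, 0.522]
contact_force: [-0.3, 0.0, 0.0]
gripper_width: 84.8
```

```bash
python3 st.py t12; python3 sc.py s12
```

```text
clk 11.35 pos [579.9 -26.9  49.3] guard xy 204.7 -212.6 F [-0.29  0.01  0.04] M [-0.006  0.001  0.069]
```

View pics/s12.png

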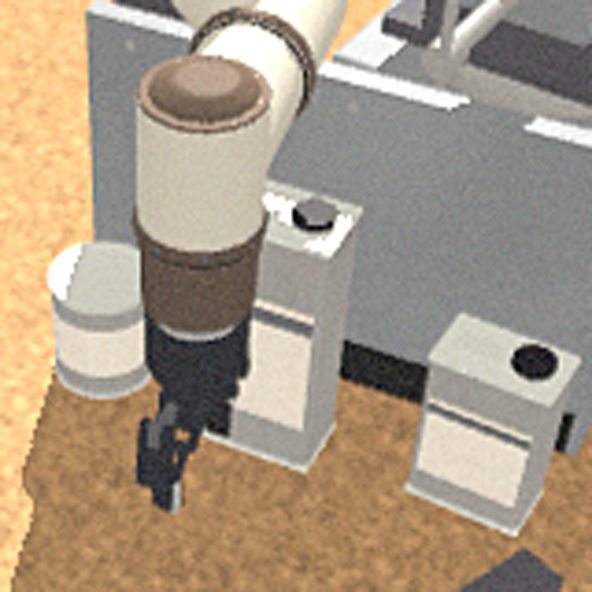

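View pics/t12.png

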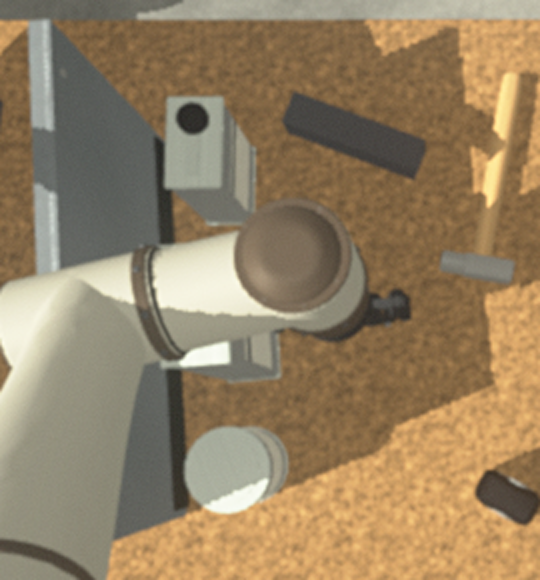

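The can stands on its base, clear of the gripper and square. Next I'll slide it back slowly and watch the forces.

>>> apply_moves(targets="0 0 -3 0 -1; 0 0 -6 0 -1; 0 0 -9 0 -1; 0 0 -11 0 -1; 0 0 -13 0 -1; 0 0 -15 0 -1; 0 0 -17 0 -1; 0 0 -19 0 -1; 0 0 -21 0 -1; 0 0 -23 0 -1")

```text
clock: 12.28
position: [577.9, -3.8, 49.4]
ee_rot: [0.477, 0.522, -0.477, 0.522]
contact_force: [0.8, -0.5, 0.7]
gripper_width: 85.4
```

```bash
python3 st.py t13; python3 sc.py s13
```

```text
clk 12.28 pos [577.9  -3.8  49.4] guard xy 204.7 -189.4 F [ 0.76 -0.46  0.69] M [-0.27  -0.035  0.017]
```

View pics/s13.png

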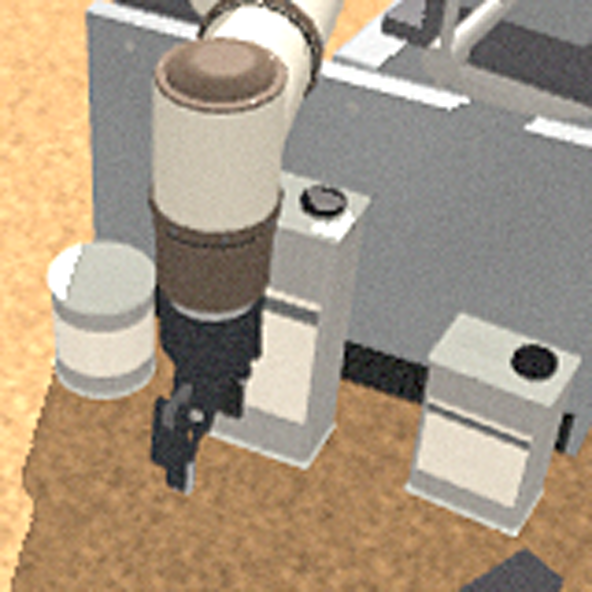

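The can tips forward instead of sliding, since contact is high; lean is about 8°, and the guard will catch its top at ~17° as before. Its foot slid at ~4 N in that state earlier, so I'll keep pushing slowly. The lean shrinks as the foot comes in to the rail.

>>> apply_moves(targets="0 0 -2 0 -1; 0 0 -4 0 -1; 0 0 -6 0 -1; 0 0 -8 0 -1; 0 0 -10 0 -1; 0 0 -12 0 -1; 0 0 -14 0 -1; 0 0 -16 0 -1; 0 0 -18 0 -1; 0 0 -20 0 -1")

```text
clock: 13.22
position: [576.0, 16.4, 49.3]
ee_rot: [0.477, 0.522, -0.477, 0.522]
contact_force: [1.1, -2.6, 0.6]
gripper_width: 85.6
```

```bash
python3 st.py t14; python3 sc.py s14
```

```text
clk 13.22 pos [576.   16.4  49.3] guard xy 204.5 -169.2 F [ 1.12 -2.63  0.64] M [-0.773 -0.08   0.035]
```

View pics/s14.png

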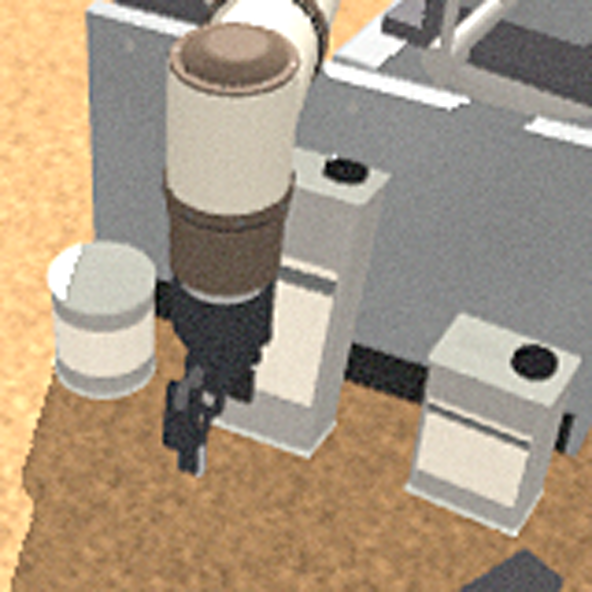

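>>> apply_moves(targets="0 0 -2 0 -1; 0 0 -4 0 -1; 0 0 -6 0 -1; 0 0 -8 0 -1; 0 0 -10 0 -1; 0 0 -12 0 -1; 0 0 -14 0 -1; 0 0 -15 0 -1")

```text
clock: 13.98
position: [574.7, 31.4, 49.3]
ee_rot: [0.477, 0.522, -0.477, 0.522]
contact_force: [0.0, -3.3, -1.1]
gripper_width: 85.4
```

```bash
python3 st.py t15; python3 sc.py s15
```

```text
clk 13.98 pos [574.7  31.4  49.3] guard xy 204.5 -154.1 F [ 0.01 -3.25 -1.09] M [-0.833 -0.099  0.058]
```

View pics/s15.png

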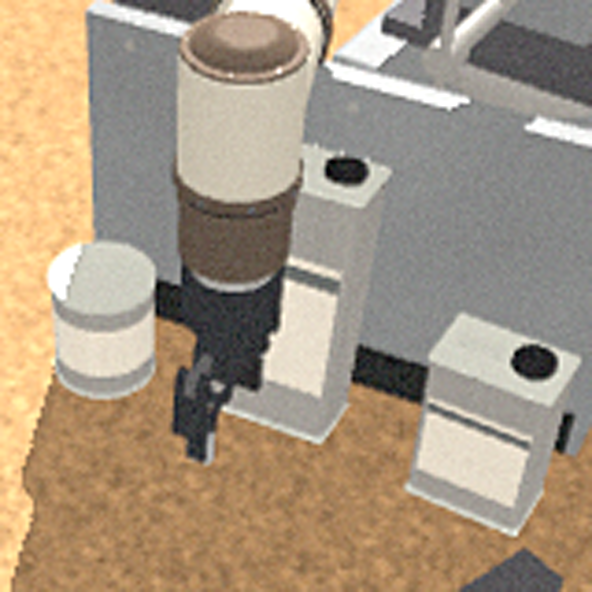

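View pics/t15.png

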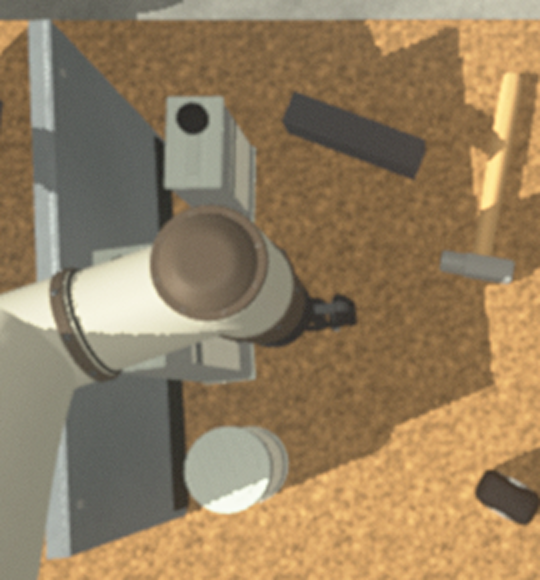

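Progressing evenly at about 3.3 N. I'll take 1 mm rows to feel for the rail.

>>> apply_moves(targets="0 0 -1 0 -1; 0 0 -2 0 -1; 0 0 -3 0 -1; 0 0 -4 0 -1; 0 0 -5 0 -1; 0 0 -6 0 -1")

```text
clock: 14.58
position: [574.2, 37.1, 49.3]
ee_rot: [0.477, 0.522, -0.477, 0.522]
contact_force: [0.3, -2.5, -1.2]
gripper_width: 85.0
```

>>> apply_moves(targets="0 0 -1 0 -1; 0 0 -2 0 -1; 0 0 -2 0 -1")

```text
clock: 14.83
position: [574.1, 39.3, 49.4]
ee_rot: [0.477, 0.522, -0.477, 0.522]
contact_force: [0.3, -2.3, -0.1]
gripper_width: 85.2
```

```bash
python3 st.py t16; python3 sc.py s16
```

```text
clk 14.83 pos [574.1  39.3  49.4] guard xy 204.5 -146.1 F [ 0.26 -2.31 -0.11] M [-0.429  0.018  0.036]
```

View pics/s16.png

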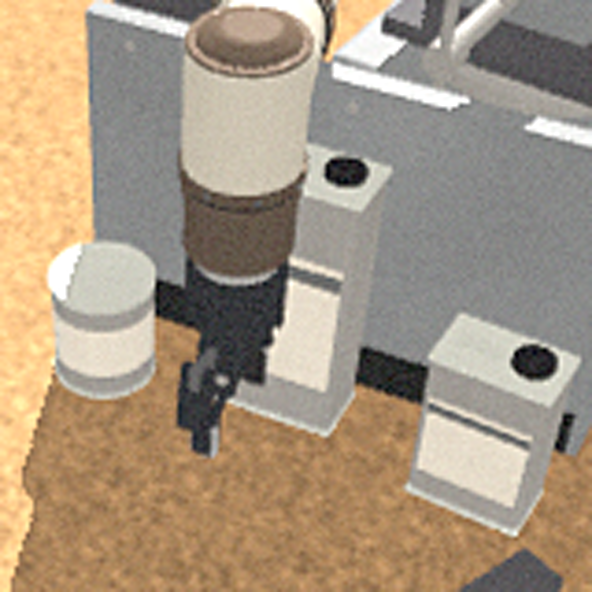

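>>> apply_moves(targets="0 0 -1 0 -1; 0 0 -2 0 -1; 0 0 -2 0 -1")

```text
clock: 15.18
position: [573.9, 41.2, 49.3]
ee_rot: [0.477, 0.522, -0.477, 0.522]
contact_force: [0.7, -1.4, -0.3]
gripper_width: 85.5
```

>>> apply_moves(targets="0 0 -1 0 -1; 0 0 -2 0 -1; 0 0 -2 0 -1")

```text
clock: 15.43
position: [573.7, 43.2, 49.3]
ee_rot: [0.477, 0.522, -0.477, 0.522]
contact_force: [-0.6, -3.3, 0.1]
gripper_width: 85.4
```

```bash
python3 st.py t17; python3 sc.py s17
```

```text
clk 15.43 pos [573.7  43.2  49.3] guard xy 204.5 -142.2 F [-0.58 -3.26  0.12] M [-0.567 -0.028  0.01 ]
```

View pics/s17.png

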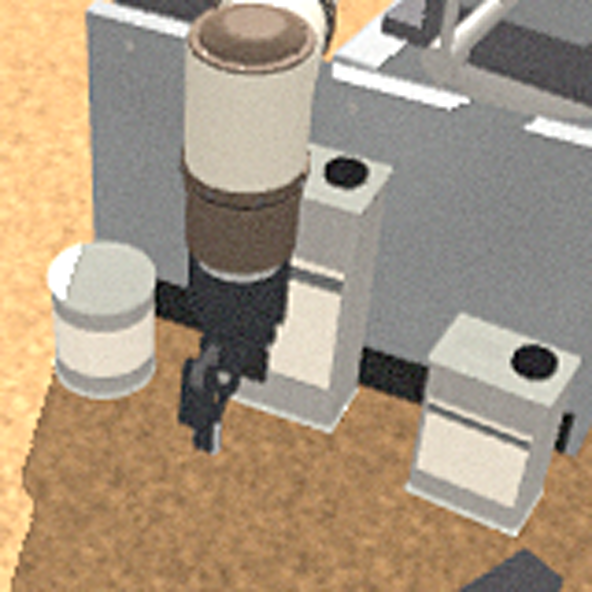

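>>> apply_moves(targets="0 0 -1 0 -1; 0 0 -1 0 -1")

```text
clock: 15.7
position: [573.6, 44.1, 49.3]
ee_rot: [0.477, 0.522, -0.477, 0.522]
contact_force: [-0.2, -2.3, -0.3]
gripper_width: 85.7
```

>>> apply_moves(targets="0 0 -1 0 -1; 0 0 -1 0 -1")

```text
clock: 15.87
position: [573.5, 44.2, 49.4]
ee_rot: [0.477, 0.521, -0.478, 0.522]
contact_force: [1.3, -6.7, -0.8]
gripper_width: 85.1
```

>>> apply_moves(targets="0 0 -1 0 -1; 0 0 -1 0 -1")

```text
clock: 16.03
position: [573.4, 44.2, 49.5]
ee_rot: [0.477, 0.521, -0.478, 0.522]
contact_force: [1.2, -10.5, 0.1]
gripper_width: 85.5
```

It met a firm stop (position held at y 44.2, force 6.7→10.5 N). I'll ease to ~8 N and hold.

>>> apply_moves(targets="0 0 0.5 0 -1; 0 0 0.5 0 -1; 0 0 0.5 0 -1; 0 0 0.5 0 -1; 0 0 0.5 0 -1; 0 0 0.5 0 -1")

```text
clock: 16.53
position: [573.5, 44.2, 49.4]
ee_rot: [0.477, 0.521, -0.478, 0.522]
contact_force: [1.7, -7.7, -0.2]
gripper_width: 85.3
```

```bash
python3 st.py t18
cat > tl.py <<'E'
from h import *
import sys
g0=np.array([357.9,167.6]);u=np.array([.9964,.0847]);n=np.array([-.0847,.9964])
S=get_image("scene");T=get_image("top");cv2.imwrite(f"pics/S{sys.argv[1]}.png",cv2.resize(S["img"][90:190,300:365,::-1],None,fx=6,fy=6,interpolation=cv2.INTER_CUBIC))
cv2.imwrite(f"pics/T{sys.argv[1]}.png",cv2.resize(T["img"][150:240,90:200,::-1],None,fx=6,fy=6,interpolation=cv2.INTER_CUBIC))
E
python3 tl.py 18; python3 st.py
```

```text
clk 16.53 pos [573.5  44.2  49.4] guard xy 204.3 -141.2 F [ 1.67 -7.72 -0.18] M [-1.821 -0.306 -0.025]
clk 16.68 pos [573.5  44.2  49.4] guard xy 204.3 -141.2 F [ 1.61 -7.79 -1.12] M [-1.831 -0.355 -0.13 ]
```

View pics/S18.png

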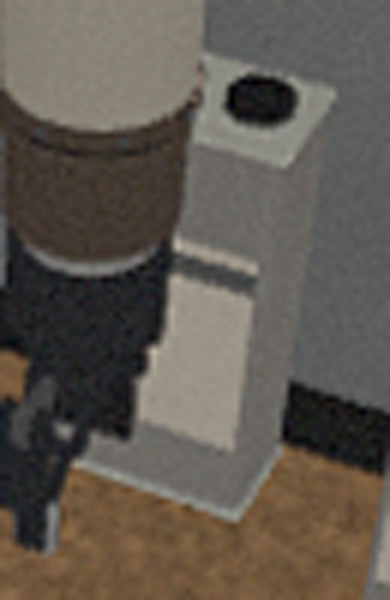

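View pics/T18.png

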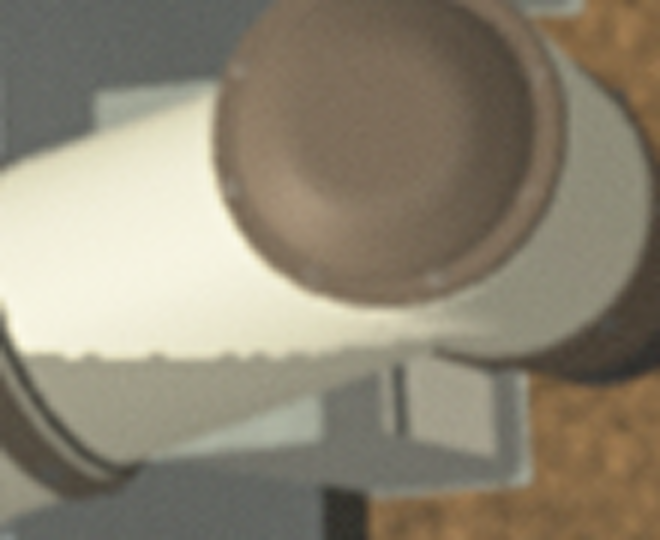

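Run:
```python
from h import *
g0=np.array([357.9,167.6]);u=np.array([.9964,.0847]);n=np.array([-.0847,.9964])
S=get_image("scene");T=get_image("top")
G=lambda q:(((q[:2]-g0)@u).round(1),((q[:2]-g0)@n).round(1))
s=lambda x,y:(300+x/6-.4,90+y/6-.4);t=lambda x,y:(90+x/6-.4,150+y/6-.4)
print("S top far front",G(onz(S,s(285,165),230)),"bot",G(onz(S,s(238,520),0)))
print("S top far back",G(onz(S,s(335,93),230)))
print("T top near front",G(onz(T,t(322,442),230)),"bot",G(onz(T,t(528,484),0)),"top far back",G(onz(T,t(95,92),230)))
# short can reference from first pictures
t1=lambda x,y:(60+x/2-.25,40+y/2-.25); s1=lambda x,y:(250+x/3.5-.4,50+y/3.5-.4)
print("short: T near front top",G(onz(T,t1(224,189),150)),"bot",G(onz(T,t1(254,223),0)))
print("short: S far front top",G(onz(S,s1(525,413),150)),"bot",G(onz(S,s1(488,541),0)))
```

```text
S top far front (np.float64(268.9), np.float64(-65.3)) bot (np.float64(267.7), np.float64(-64.0))
S top far back (np.float64(269.0), np.float64(-3.5))
T top near front (np.float64(150.8), np.float64(-65.1)) bot (np.float64(151.2), np.float64(-67.8)) top far back (np.float64(265.1), np.float64(-1.3))
short: T near front top (np.float64(339.9), np.float64(-106.3)) bot (np.float64(344.8), np.float64(-102.5))
short: S far front top (np.float64(445.8), np.float64(-104.4)) bot (np.float64(444.7), np.float64(-104.9))
```

Corner checks while pressed at ~7.8 N: front top y -65.2 versus front bottom -64 and -68, so tilt is about 0.01 rad. Near and far ends agree, so it's square. I'll hold a little longer, then withdraw gently.

>>> apply_moves(targets="0 0 0 0 -1; 0 0 0 0 -1; 0 0 0 0 -1; 0 0 0 0 -1; 0 0 0 0 -1; 0 0 0 0 -1")

```text
clock: 17.28
position: [573.5, 44.2, 49.4]
ee_rot: [0.477, 0.521, -0.478, 0.522]
contact_force: [1.6, -8.1, 0.5]
gripper_width: 85.7
```

>>> apply_moves(targets="0 0 1 0 -1; 0 0 2 0 -1; 0 0 3 0 -1; 0 0 4 0 -1; 0 0 6 0 -1; 0 0 8 0 -1; 0 0 11 0 -1; 0 0 15 0 -1; 0 0 20 0 -1; 0 0 30 0 -1")

```text
clock: 18.12
position: [576.3, 15.6, 49.4]
ee_rot: [0.477, 0.522, -0.477, 0.522]
contact_force: [0.2, -0.7, -0.5]
gripper_width: 85.4
```

>>> apply_moves(targets="0 0 15 0 -1; 0 0 30 0 -1; 0 0 50 0 -1; 0 0 70 0 -1; 0 0 90 0 -1; 0 0 90 0 -1; 0 0 90 0 -1; 0 0 90 0 -1")

```text
clock: 18.78
position: [583.9, -74.3, 49.2]
ee_rot: [0.478, 0.522, -0.478, 0.521]
contact_force: [0.6, -0.4, -0.9]
gripper_width: 85.3
```

```bash
python3 st.py t19; python3 tl.py 19
```

```text
clk 18.78 pos [583.9 -74.3  49.2] guard xy 204.7 -260.2 F [ 0.61 -0.42 -0.91] M [0.005 0.018 0.038]
```

View pics/t19.png

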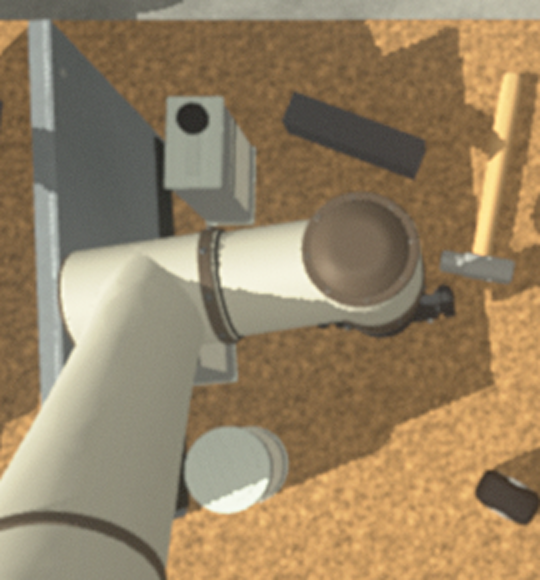

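View pics/S19.png

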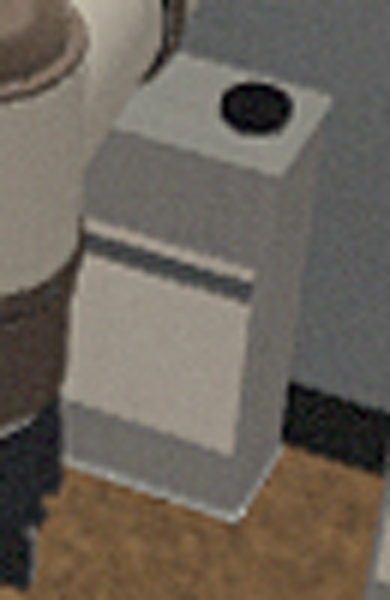

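Run:
```python
from h import *
g0=np.array([357.9,167.6]);u=np.array([.9964,.0847]);n=np.array([-.0847,.9964])
S=get_image("scene")
G=lambda q:(((q[:2]-g0)@u).round(1),((q[:2]-g0)@n).round(1))
s=lambda x,y:(300+x/6-.4,90+y/6-.4)
for nm,p,z in [("far front top pressed",(285,165),230),("now",(281,174),230),("near front top now",(118,128),230),("far front bot",(238,520),0),("near-ish bot",(66,462),0),("far back top",(331,99),230)]: print(nm,G(onz(S,s(*p),z)))
def cap(f):
    a=cv2.imread(f);m=(cv2.cvtColor(a,cv2.COLOR_BGR2GRAY)<40).astype(np.uint8);m[150:]=0;m[:,:215]=0
    k,l,st,c=cv2.connectedComponentsWithStats(m);i=1+np.argmax(st[1:,4]);return c[i]
for f in("S18","S19"): c=cap(f"pics/{f}.png");print(f,c,G(onz(S,s(*c),238)))
```

```text
far front top pressed (np.float64(268.9), np.float64(-65.3))
now (np.float64(269.8), np.float64(-72.3))
near front top now (np.float64(189.4), np.float64(-74.3))
far front bot (np.float64(267.7), np.float64(-64.0))
near-ish bot (np.float64(168.0), np.float64(-65.5))
far back top (np.float64(269.1), np.float64(-8.8))
S18 [259.8780589   99.74491912] (np.float64(243.2), np.float64(-35.1))
S19 [255.13276064 107.62397501] (np.float64(243.6), np.float64(-41.7))
```

Run:
```python
import cv2
from h import *
g0=np.array([357.9,167.6]);u=np.array([.9964,.0847]);n=np.array([-.0847,.9964])
S=get_image("scene");G=lambda q:(((q[:2]-g0)@u).round(1),((q[:2]-g0)@n).round(1))
a=cv2.imread("pics/s12.png");cv2.imwrite("pics/s12b.png",cv2.resize(a[160:490,180:380],None,fx=1.8,fy=1.8))
im=S["img"][60:220,250:410,::-1]
b=cv2.resize(np.clip(im.astype(float)*1.5,0,255).astype(np.uint8),None,fx=3.7,fy=3.7,interpolation=cv2.INTER_CUBIC)
c=np.hstack([cv2.resize(x[130:490,180:400],None,fx=1.6,fy=1.6) for x in(a,b)]);cv2.imwrite("pics/cmp.png",c);print(c.shape)
```

```text
(576, 704, 3)
```

View pics/cmp.png

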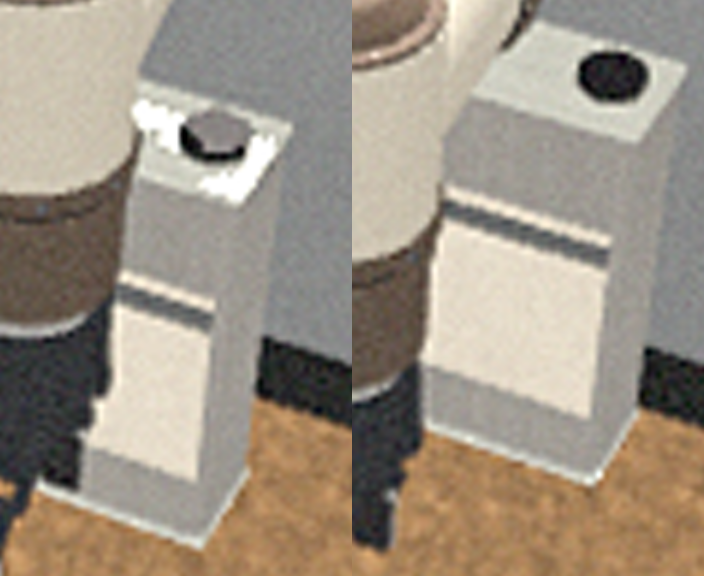

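Run:
```python
from h import *
g0=np.array([357.9,167.6]);u=np.array([.9964,.0847]);n=np.array([-.0847,.9964])
S=get_image("scene");G=lambda q:[((q[:2]-g0)@u).round(1),((q[:2]-g0)@n).round(1)]
f=lambda X,Y:(250+(180+X/1.6)/3.7-.4,60+(130+Y/1.6)/3.7-.4)
for a,b in(((238,203),(200,546)),((284,140),(238,484))): print("top",G(onz(S,f(*a),230)),"bot",G(onz(S,f(*b),0)))
```

```text
top [np.float64(268.0), np.float64(-123.5)] bot [np.float64(266.0), np.float64(-117.4)]
top [np.float64(268.9), np.float64(-71.7)] bot [np.float64(265.8), np.float64(-66.1)]
```

Compared with its earlier free-standing picture, the can is upright now (same offset within 0.5 mm over 230 mm). While pressed it leaned only ~0.028 rad. The neighbours sit at unchanged pixels, so I'm handing in.

```bash
python3 -c "
from bench import job;print(job.job_done())"
```

```text
the job is handed in; nothing more can be done
None
```

I righted the can up the guard, slid its foot back to the rail, pressed it there and handed the job in at about 19 s of the 67 s. No verdict was reported.

**Righting:** I pushed the foot in low, then with the hand raised to about 49 mm so the wrist link cleared the guard's top edge. When its top left the guard I backed the gripper off slowly and lowered it onto its base.

**Sliding back:** The hand could then only push high on the can, so it did not slide standing. It tipped forward until its top touched the guard again, and I slid the foot in like that at about 2–4 N.

**Pressing home:** It met a firm stop. The push peaked briefly at 10.5 N, then held steady at 7.7–8.1 N for over a second. These are wrist readings; the force on the guard itself was not measured directly.

**Last checks:**
- **Upright:** after release the can matches its earlier free-standing picture to within about 0.5 mm over its height. My absolute corner measurements from the scene camera disagreed with this by about 6 mm, but the standing can showed the same offset earlier, so I took it as camera bias.
- **Lean while pressed:** two checks disagreed, about 0.01 rad from the corners and about 0.028 rad from how far the cap moved on release. I trust the second; the limit is 0.04, so the margin is small.
- **Position:** the can is square within what I could measure, and its front is about 66–72 mm from the sheet, so its back is only a few millimetres off it.
- **Surroundings:** the other things in the last top view look unmoved, the arm is clear of the can, and the wrist force is about zero. The ear defenders and spanner were outside that view and not rechecked.

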